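# Open the polishing machine's hood and unload the inkstone

### The job

Swing the clear hood of the polishing machine all the way up and over by its red bar, until its spring holds it wide open by itself and you can let go. Then take the inkstone off the wheel and lay it gently in the orange tray, face up and flat on the tray's floor. Leave the hood open and do not disturb the other things on the bench.

Things in the scene. Friction and masses are not known exactly. Their poses are not given: they have to be found in the camera images.
- machine: Bench polishing machine, green housing 280 x 280 mm, 85 mm high, fixed to the bench, left or right of the tray; origin at the centre of its underside, x from its front (red bar) to its back (hinge), y along the hinge, z up. On top, at its centre, an aluminium wheel 180 mm in diameter, upper face 93 mm above the bench; it does not turn.
- hood (a joint): Angle of the machine's clear hood with yellow edges, hinged at the back: 0 shut, 1.85 rad wide open (stop); the front lifts up and over to the back. An over-centre spring pulls it shut below about 1.0 to 1.1 rad and open beyond that; let go beyond about 1.25 rad, it swings by itself to the stop. Lifting takes about 6 N at the bar at first, less as it rises.
- hood_handle (a point): Middle of the hood's red bar handle: round, 14 mm thick, 120 mm long, parallel to the machine's y, held by an arm at each end 50 mm in front of the hood's front face (41 mm clear gap), level with its top edge. Shut, the bar is 159 mm above the bench, 140 mm before the machine's centre, 245 mm before and 64 mm above the hinge axis. It moves on an arc about the hinge.
- hood_hinge (a point): Middle of the hood's hinge axis, parallel to the machine's y, 95 mm above the bench, 105 mm behind the machine's centre. The hood is a box 195 mm deep, 210 mm wide, open below; shut, it covers the inkstone and its top is 163 mm above the bench.
- inkstone: Dark grey stone, 115 mm long (its x), 56 mm wide (its y), 30 mm high, about 0.45 kg, lying face up (carved side up) on the wheel under the hood at any angle; origin at the centre of its underside, z up.
- tray: Orange tray fixed to the bench, 190 mm (its x) by 230 mm (its y) outside, wall 5 mm thick, 18 mm high, floor 5 mm thick; origin at the centre of its underside.
- tray_in (a point): Centre of the upper face of the tray's floor, 5 mm above the bench, axes as the tray's.
- round_stone: Bystander: round grey stone 120 mm in diameter, 30 mm high, on the bench beyond; origin at the centre of its underside.
- slabs: Bystander: two grey-green slabs in one stack, 160 x 50 x 28 mm, on the bench; origin at the centre of the underside.
- water_bottle: Bystander: closed white bottle with a blue cap, 64 mm in diameter, 160 mm high; origin at the centre of its underside.

How it is judged (in metres and radians):
On the way:
1. the hood has been swung past its over-centre point and stays open (beyond 1.6 rad) with the robot touching nothing (value of joint hood above 1.6 rad and contact force between each of the fingers, the arm and anything else below 0.1 N), for 0.2 s.
At the end, for the whole second after the job is handed in: the hood stands open by itself (beyond 1.6 rad), and the inkstone rests face up and flat (within 6 mm of the floor's height, tilted less than 0.1 rad) inside the tray, let go and at rest (value of joint hood above 1.6 rad and z of inkstone in the frame of tray_in between -0.006 and 0.006 m and x of inkstone in the frame of tray_in between -0.075 and 0.075 m and y of inkstone in the frame of tray_in between -0.095 and 0.095 m and angle between inkstone's own z axis and vertical below 0.1 rad and linear speed of inkstone below 0.03 m/s); the robot touches nothing.
It fails at once if the inkstone is dropped or slammed into the tray (faster than 0.5 m/s within 40 mm of the tray's floor) (z of inkstone in the frame of tray_in below 0.04 m and x of inkstone in the frame of tray_in between -0.095 and 0.095 m and y of inkstone in the frame of tray_in between -0.115 and 0.115 m and linear speed of inkstone above 0.5 m/s).
It fails at once if a bystander is moved by more than 40 mm (distance of any of round_stone, slabs, water_bottle from where it was at the start of the episode above 0.04 m).
It also fails if it takes over 64 s, if anything falls off the work surface, if the arm or the gripper's body presses on something with over 40 N, if the wrist force passes 120 N, or if a joint passes its speed limit or range.

### The arm

A 6-joint arm with a two-finger parallel gripper is mounted at the origin on the work surface. World frame = base frame: x ahead of the robot, y to its left, z up, the work surface at z = 0. Lengths are in mm, angles in rad, forces in N, time in s.
With the tool pointing down it reaches from about 400 to 925 mm from the base axis. Payload 12.5 kg.
Tool frame: the origin (TCP) lies midway between the tips of the shut fingers; the grasp point (between the pads) lies 19 mm behind it (env.grip_depth is the distance from the TCP to the grasp point, in mm); z points along the fingers, y is the line along which they close (so a half turn about z gives the same grasp; the last joint's range is limited). The gripper opens to 95 mm and grips with 3 to 60 N. Pads are 20 mm wide; open, the fingers measure 119 mm over their backs; the gripper's body (75 mm by 180 mm) begins 59 mm behind the grasp point.
Start: joints at [-1.428, 0.491, 1.559, -0, 1.092, -0.106], TCP at [153.923, -605.768, 214.661] pointing down, gripper open.
Joint ranges: [-3.1, 3.1], [-0.84, 2.19], [0.05, 2.79], [-1.13, 4.28], [0.06, 2.93], [-2.69, 2.69]. Speed limits (rad/s): [2.22, 2.22, 2.79, 3.14, 3.14, 3.14].

### API

Orientations are given as [roll, pitch, yaw] about the fixed x, y, z axes, in that order (R = Rz(yaw) Ry(pitch) Rx(roll)).
In Python, from cell import monitor, viewer, order, env gives the robot as it stands.
- The arm moves only by the tool move_arm, never from a script. Its argument "moves" is one flat list of numbers, 4 for each row, row after row: the shift along the tool's x, y, z normalised to -1 to 1, where 1 is 0.15 m, then the turn about the tool's z normalised to -1 to 1, where 1 is pi/2 rad. A call has 1 to 10 rows; each row shifts and turns the commanded pose from where the row before left it, along the tool's axes as they then stand; what a row does not reach is not made up. A row lasts 1/8 s, in which the tool goes at most 62.5 mm and 10.7 degrees, less where a joint would pass 70% of its speed; a pose out of reach is approached as far as the arm can. A call with a number of a shift or a turn outside -1 to 1 is refused whole. A call with a gripper value outside its range is refused whole. "claw" is the finger opening in mm, from 0 to 95.1, set as the call begins (left out, the last holds). The fingers move at their own pace and stop on an object; the grip force is fixed at half the most. Time passes only in rows, so rows that do not move let the fingers close. It gives the time, the measured TCP pose, the force, the opening and the grip force at its end, in the units of the state.
- monitor.state(): the state, without advancing time (a new reading comes with each control period).
- viewer.read_camera(name): name is "scene" or "top" or "wrist"; returns the picture (384x512x3 uint8, red, green, blue); there is no depth.
- viewer.camera_info(name): a dict with "K" (3x3 intrinsics, pixels), "camera_from_world" (4x4, takes a point from world to camera coordinates). Camera axes: x right, y down, z forward; pixel columns grow to the right and rows downward; lengths in mm; the calibration is good to about 2 mm. A picture is of the moment at which its call begins: read the wrist's pose just before it. camera_info takes no time and is no camera call; for the wrist camera it gives the pose at the moment of the call.
- order.job_done(): hands the job in; it is judged then, once.
The state is a dict: "t": time; "joints": joint angles; "qvel": joint speeds; "tau": joint torques, N m; "eef_pos": TCP position; "tcp_rot": TCP orientation; "ft_force": force on the tool from outside, world axes, zero at the start; "moment": the same for the moment, N m; "opening": opening from 0.0 (shut) to 1.0 (fully open); "grip_force": force on a finger pad.
Only numpy, scipy, OpenCV 4.12 (cv2) and the standard library are available. Lean on these libraries where they do the work, as an engineer would, in place of code of your own. Each camera call takes 0.05 s, during which the arm holds its last target. There are 200 camera calls.

## Working session

There is one attempt and no reset: what is moved stays moved. The work goes in short steps, Python scripts to look and compute and a tool call to move; the robot and the scene stay as the last step left them, time stands still between calls to the robot, and variables do not carry over. Pictures are saved under pics/ and viewed, at most 10 in all, crops included, and the job is handed in when it is done.

Besides the shell and the picture viewer there is one more tool, called after "Request:" in YAML: its name, and indented under it one key for each argument. move_arm: Moves the arm, as the interface text tells. Scaled input: -1 to 1 covers 0.15 m each way for a shift and pi/2 rad each way for a turn. Its arguments: {"type":"object","properties":{"moves":{"type":"array"},"claw":{"type":"number"}},"required":["moves"]}

```bash
mkdir -p pics; ls; python3 - <<'E'
from cell import monitor, viewer, order, env
import cv2,numpy as np
s=monitor.state();print(s['t'],s['eef_pos'],s['tcp_rot'],s['opening'])
for n in('scene','top'):
    cv2.imwrite(f'pics/{n}0.png',cv2.resize(viewer.read_camera(n)[:,:,::-1],(800,600),interpolation=cv2.INTER_CUBIC))
    i=viewer.camera_info(n);print(n,np.round(i['K'],1).tolist(),np.round(i['camera_from_world'],3).tolist())
E
```

```text
pics
0.0 [ 153.88420544 -605.5081083   214.06308386] [-3.14049033e+00 -1.01502024e-04  2.48803005e-01] 1.0013233755986806
scene [[496.9, 0.0, 258.4], [0.0, 496.9, 184.0], [0.0, 0.0, 1.0]] [[-0.054, 0.998, 0.009, 7.464], [0.609, 0.04, -0.792, -277.821], [-0.791, -0.037, -0.611, 2116.357], [0.0, 0.0, 0.0, 1.0]]
top [[370.6, 0.0, 249.0], [0.0, 370.6, 191.9], [0.0, 0.0, 1.0]] [[-0.023, -1.0, 0.008, 8.988], [-0.981, 0.021, -0.193, 639.279], [0.193, -0.013, -0.981, 1395.891], [0.0, 0.0, 0.0, 1.0]]
```

View pics/scene0.png

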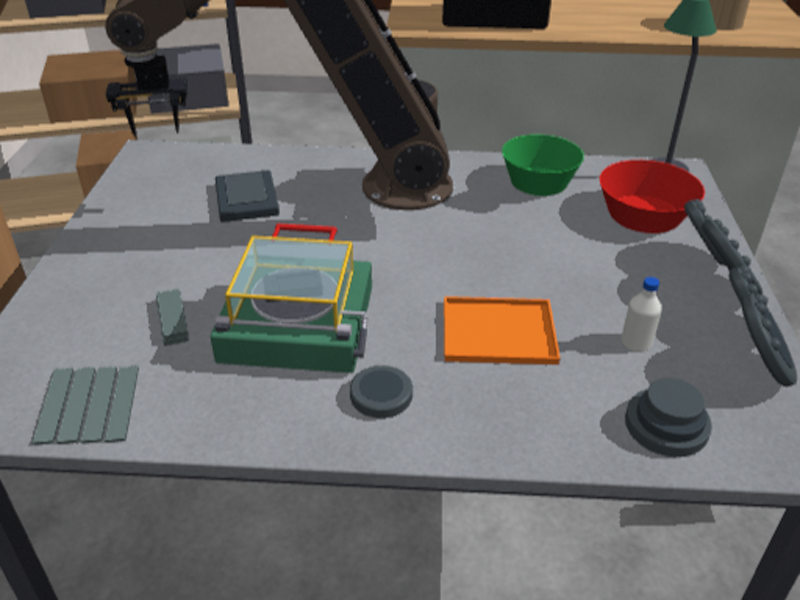

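View pics/top0.png

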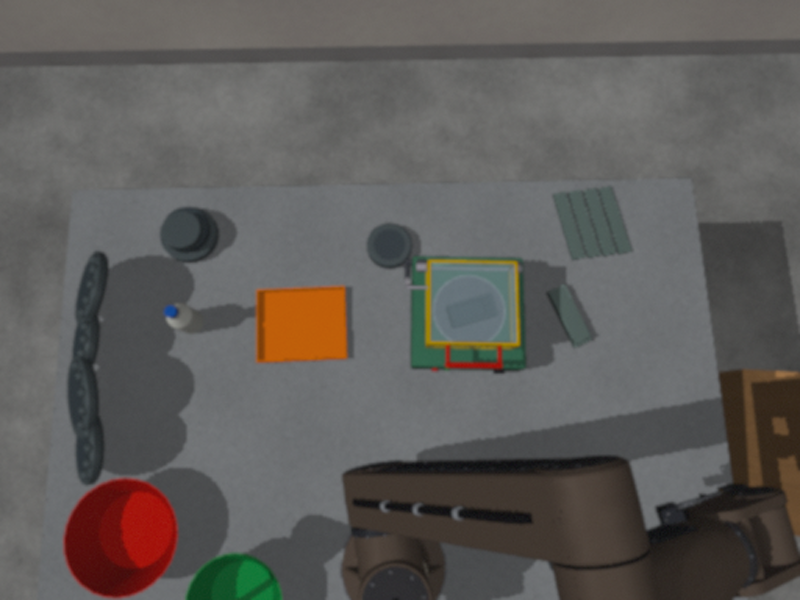

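The scene view shows the machine at about (290,310), bar towards the robot at (305,232), and tray at (500,330). In the top view the bar runs (447,366)-(502,366), the tray spans (257,288)-(348,361), and the stone is at about (473,310). I'll enlarge this for a closer reading.

```bash
cat > h.py <<'E'
from cell import monitor, viewer, order, env
import cv2,numpy as np
def onplane(n,uv,z,ci=None):
    i=ci or viewer.camera_info(n);K=np.array(i['K']);T=np.array(i['camera_from_world'])
    d=T[:3,:3].T@np.linalg.inv(K)@np.array([uv[0],uv[1],1.]);c=-T[:3,:3].T@T[:3,3]
    return c+d*(z-c[2])/d[2]
def proj(n,p,ci=None):
    i=ci or viewer.camera_info(n);T=np.array(i['camera_from_world']);q=np.array(i['K'])@(T[:3,:3]@np.array(p)+T[:3,3]);return q[:2]/q[2]
E
python3 - <<'E'
from h import *
a=viewer.read_camera('top')[:,:,::-1]
cv2.imwrite('pics/c0.png',cv2.resize(a[160:240,258:342],None,fx=7,fy=7,interpolation=cv2.INTER_CUBIC))
for u,v in((447,366),(502,366)):print('bar',onplane('top',(u*.64,v*.64),159).round())
for u,v in((257,291),(346,287),(349,358),(258,362)):print('tray',onplane('top',(u*.64,v*.64),18).round())
E
```

```text
bar [ 462. -134.  159.]
bar [ 460. -260.  159.]
tray [679. 337.  18.]
tray [685. 106.  18.]
tray [499. 100.  18.]
tray [495. 330.  18.]
```

View pics/c0.png

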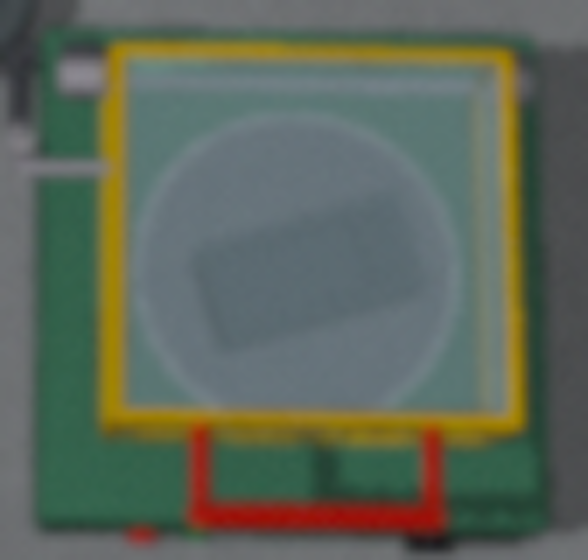

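The crop shows the bar at crop pixels (192..443, 516), the stone near the wheel centre at (308,272), and the machine yaw at about 0. That puts the bar's middle at about (461,-197,159) and the hinge at about (706,-197,95). I'll turn the tool to yaw 90° and move above the bar.

Request:
move_arm:
  moves: [0,0,-0.035,-0.105,0,0,-0.035,-0.105,0,0,-0.035,-0.105,0,0,-0.035,-0.105,0,0,-0.035,-0.105,0,0,-0.035,-0.105,0,0,-0.035,-0.105,0,0,-0.035,-0.105,0.27,0.2,0,0,0.27,0.2,0,0]
  claw: 30

```text
t: 1.4
eef_pos: [214.4, -523.9, 256.2]
tcp_rot: [-3.141, -0.001, 1.567]
ft_force: [1.8, -0.9, 0.0]
opening: 0.318
grip_force: 0.0
```

Request:
move_arm:
  moves: [0.27,0.2,0,0,0.27,0.2,0,0,0.27,0.2,0,0,0.27,0.2,0,0,0.27,0.2,0,0,0.27,0.2,0,0,0.27,0.2,0,0,0.27,0.2,0,0,0,0,0,0,0,0,0,0]

```text
t: 2.65
eef_pos: [454.7, -201.6, 256.5]
tcp_rot: [-3.141, 0.0, 1.569]
ft_force: [0.5, 0.1, 0.1]
opening: 0.314
grip_force: 0.0
```

```bash
python3 - <<'E'
from h import *
ci=viewer.camera_info('wrist');a=viewer.read_camera('wrist')[:,:,::-1]
np.save('ci1.npy',ci,allow_pickle=True)
cv2.imwrite('pics/w1.png',a)
print('TCP',proj('wrist',[454.7,-201.6,256.5],ci),'bar',proj('wrist',[461,-197,159],ci),[proj('wrist',[461,y,159],ci).round() for y in(-257,-137)])
m=(a[:,:,2]>110)&(a[:,:,1]<60)&(a[:,:,0]<60);v,u=np.nonzero(m);print(u.min(),u.max(),v.min(),v.max())
E
```

```text
TCP [251.63788693 237.62060783] bar [258.10252644 189.28494029] [array([258., 246.]), array([258., 125.])]
254 317 95 250
```

View pics/w1.png

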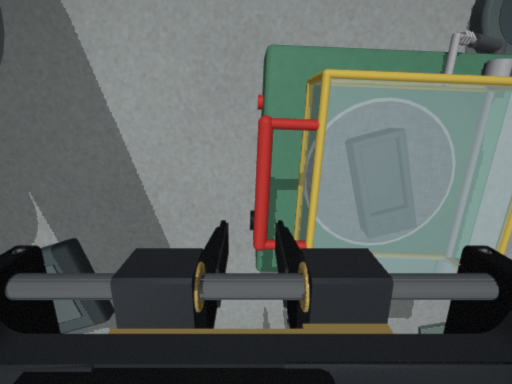

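The wrist view shows the bar from (266,120) to (260,246), which puts it at about x=466, y=-191, with machine yaw about -0.045. I'll align to it, lower and close.

Request:
move_arm:
  moves: [0.07,0.075,0,0.029,0,0,0.15,0,0,0,0.15,0,0,0,0.15,0,0,0,0.15,0,0,0,0.12,0,0,0,0.057,0,0,0,0,0]

```text
t: 3.7
eef_pos: [465.9, -191.6, 139.9]
tcp_rot: [-3.141, -0.0, 1.522]
ft_force: [0.0, 0.4, -0.3]
opening: 0.319
grip_force: 0.0
```

Request:
move_arm:
  moves: [0,0,0,0,0,0,0,0,0,0,0,0,0,0,0,0,0,0,0,0]
  claw: 0

```text
t: 4.32
eef_pos: [465.3, -191.1, 140.6]
tcp_rot: [-3.14, 0.0, 1.523]
ft_force: [-6.3, -2.2, 5.0]
opening: 0.135
grip_force: 30.0
```

```bash
python3 - <<'E'
import numpy as np
t=np.linspace(0,1.68,21)+np.arctan2(64,245)
u=-253.2*np.cos(t)/150;w=-253.2*np.sin(t)/150
for a,b in zip(np.diff(u).round(3),np.diff(w).round(3)):print(f"0, {a}, {b}, 0,",end=' ')
E
```

```text
0, 0.042, -0.136, 0, 0, 0.053, -0.132, 0, 0, 0.064, -0.127, 0, 0, 0.074, -0.121, 0, 0, 0.084, -0.114, 0, 0, 0.093, -0.107, 0, 0, 0.102, -0.099, 0, 0, 0.11, -0.09, 0, 0, 0.117, -0.08, 0, 0, 0.123, -0.07, 0, 0, 0.129, -0.06, 0, 0, 0.133, -0.049, 0, 0, 0.137, -0.037, 0, 0, 0.139, -0.026, 0, 0, 0.141, -0.014, 0, 0, 0.142, -0.002, 0, 0, 0.141, 0.01, 0, 0, 0.14, 0.022, 0, 0, 0.138, 0.034, 0, 0, 0.134, 0.045, 0,
```

Request:
move_arm:
  moves: [0,0.042,-0.136,0,0,0.053,-0.132,0,0,0.064,-0.127,0,0,0.074,-0.121,0,0,0.084,-0.114,0]

```text
t: 4.95
eef_pos: [510.6, -192.9, 235.0]
tcp_rot: [-3.134, -0.001, 1.523]
ft_force: [-15.9, -1.7, 5.4]
opening: 0.138
grip_force: 30.0
```

Request:
move_arm:
  moves: [0,0.093,-0.107,0,0,0.102,-0.099,0,0,0.11,-0.09,0,0,0.117,-0.08,0,0,0.123,-0.07,0]

```text
t: 5.58
eef_pos: [594.4, -196.9, 304.1]
tcp_rot: [-3.141, 0.001, 1.523]
ft_force: [-6.7, 2.0, 6.7]
opening: 0.139
grip_force: 30.0
```

Request:
move_arm:
  moves: [0,0.129,-0.06,0,0,0.133,-0.049,0,0,0.137,-0.037,0,0,0.139,-0.026,0,0,0.141,-0.014,0]

```text
t: 6.2
eef_pos: [697.6, -201.6, 330.2]
tcp_rot: [3.141, -0.0, 1.523]
ft_force: [-0.2, 2.2, -0.8]
opening: 0.138
grip_force: 30.0
```

Request:
move_arm:
  moves: [0,0.142,-0.002,0,0,0.141,0.01,0,0,0.14,0.022,0,0,0.138,0.034,0,0,0.134,0.045,0,0,0,0,0]

```text
t: 6.95
eef_pos: [802.8, -206.5, 312.0]
tcp_rot: [3.14, -0.001, 1.524]
ft_force: [3.8, 1.2, -1.9]
opening: 0.141
grip_force: 30.0
```

Request:
move_arm:
  moves: [0,0,0,0,0,0,0,0,0,0,-0.1,0,0,0,-0.2,0,0,0,-0.2,0,0,0,0,0]
  claw: 60

```text
t: 7.7
eef_pos: [801.0, -207.4, 392.5]
tcp_rot: [3.136, 0.002, 1.522]
ft_force: [0.2, 0.1, -0.1]
opening: 0.623
grip_force: 0.0
```

```bash
python3 - <<'E'
from h import *
a=viewer.read_camera('scene')[:,:,::-1]
cv2.imwrite('pics/s1.png',cv2.resize(a[60:260,60:380],None,fx=2.5,fy=2.5,interpolation=cv2.INTER_CUBIC))
print(monitor.state()['ft_force'],monitor.state()['joints'])
E
```

```text
[-0.48888682 -0.75684016 -1.19686872] [-3.32890069e-01  7.82453434e-01  5.64922756e-01 -3.18023725e-04
  1.79170232e+00 -2.84638599e-01]
```

View pics/s1.png

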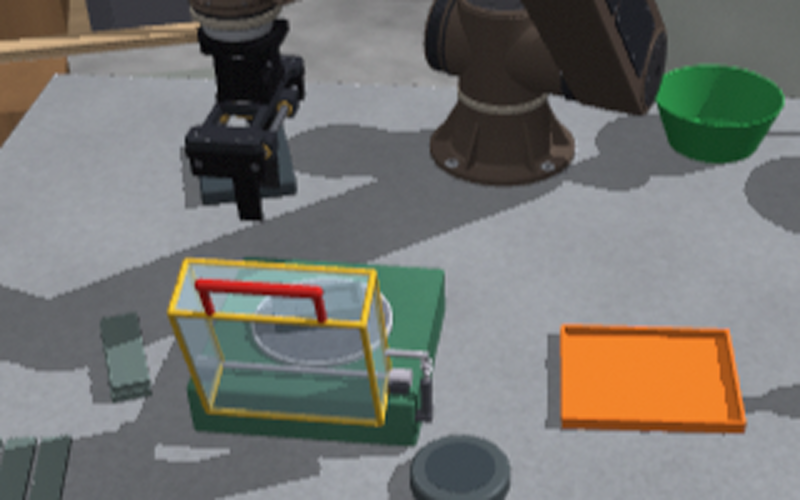

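The hood stands wide open on its own. I'll move above the wheel and look at the stone.

Request:
move_arm:
  moves: [0,-0.27,0,0,0,-0.27,0,0,0,-0.27,0,0,0,-0.27,0,0,0,-0.27,0,0,0,0,0.24,0,0,0,0.24,0,0,0,0.24,0,0,0,0,0]
  claw: 80

```text
t: 8.88
eef_pos: [597.5, -197.0, 277.4]
tcp_rot: [-3.136, -0.002, 1.523]
ft_force: [0.6, -0.0, 0.7]
opening: 0.843
grip_force: 0.0
```

```bash
python3 - <<'E'
from h import *
print(monitor.state()['eef_pos'],monitor.state()['joints'])
ci=viewer.camera_info('wrist');a=viewer.read_camera('wrist')[:,:,::-1]
np.save('ci2.npy',ci,allow_pickle=True)
cv2.imwrite('pics/w2.png',cv2.resize(a,(800,600),interpolation=cv2.INTER_CUBIC))
E
```

```text
[ 597.53260093 -196.95672286  277.37301962] [-4.23255989e-01  4.47082953e-01  1.46075252e+00 -1.99228100e-04
  1.23970963e+00 -3.74964679e-01]
```

View pics/w2.png

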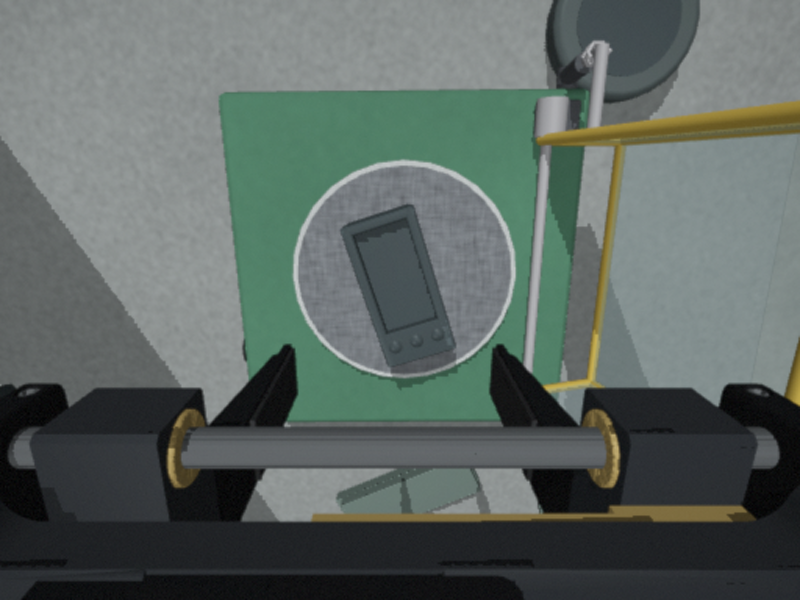

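The view shows the stone's top corners at about (343,228), (412,206), (454,346) and (389,365).

```bash
python3 - <<'E'
from h import *
ci=np.load('ci2.npy',allow_pickle=True).item()
P=np.array([onplane('wrist',(u*.64,v*.64),123,ci) for u,v in((343,228),(412,206),(454,346),(389,365))])[:,:2]
print(P.round(),P.mean(0).round(1),[np.linalg.norm(P[i]-P[i-1]).round() for i in range(4)])
l=P[0]+P[1]-P[2]-P[3];yaw=np.arctan2(l[1],l[0]);w=P[1]+P[2]-P[0]-P[3];print('stone long',yaw,'from w',np.arctan2(w[1],w[0])+np.pi/2)
s=monitor.state();p=s['eef_pos'];y=s['tcp_rot'][2]
d=P.mean(0)-p[:2];tx=np.array([np.cos(y),np.sin(y)]);ty=np.array([np.sin(y),-np.cos(y)])
print('tool d',d@tx/150,d@ty/150,'turn',-(yaw-y)/(np.pi/2))
E
```

```text
[[ 563. -156.]
 [ 613. -143.]
 [ 641. -251.]
 [ 590. -264.]] [ 601.8 -203.4] [np.float64(112.0), np.float64(52.0), np.float64(111.0), np.float64(53.0)]
stone long 1.8249128920288886 from w 1.8297620767654894
tool d -0.039763414796255836 0.024085464707533796 turn -0.19243820034984316
```

Request:
move_arm:
  moves: [-0.04,0.024,0,-0.097,0,0,0.2,-0.097,0,0,0.2,0,0,0,0.2,0,0,0,0.2,0,0,0,0.15,0,0,0,0.12,0,0,0,0.08,0,0,0,0.046,0,0,0,0,0]

```text
t: 10.18
eef_pos: [602.4, -203.7, 100.7]
tcp_rot: [-3.142, 0.0, 1.827]
ft_force: [0.4, 0.4, 0.4]
opening: 0.841
grip_force: 0.0
```

Request:
move_arm:
  moves: [0,0,0,0,0,0,0,0,0,0,0,0,0,0,0,0,0,0,0,0]
  claw: 0

```text
t: 10.8
eef_pos: [602.2, -203.7, 101.0]
tcp_rot: [-3.141, 0.0, 1.828]
ft_force: [-2.6, 0.2, 4.4]
opening: 0.585
grip_force: 30.0
```

Request:
move_arm:
  moves: [0,0,-0.05,0,0,0,-0.15,0,0,0,-0.2,0,0,0,-0.2,0.08,0,0,-0.15,0.083,0,0,0,0]

```text
t: 11.55
eef_pos: [602.8, -203.7, 214.4]
tcp_rot: [3.139, 0.001, 1.572]
ft_force: [0.3, 0.1, -4.4]
opening: 0.586
grip_force: 30.0
```

Request:
move_arm:
  moves: [0.16,-0.005,0,0,0.28,-0.01,0,0,0.35,-0.01,0,0,0.35,-0.01,0,0,0.35,-0.01,0,0,0.35,-0.01,0,0,0.35,-0.01,0,0,0.3,-0.01,0,0,0.22,-0.01,0,0,0.1,0,0,0]

```text
t: 12.8
eef_pos: [587.9, 220.2, 211.7]
tcp_rot: [-3.139, 0.0, 1.576]
ft_force: [0.1, 0.2, -4.0]
opening: 0.588
grip_force: 30.0
```

```bash
python3 - <<'E'
from h import *
s=monitor.state();print(s['eef_pos'],s['tcp_rot'],s['opening'],s['grip_force'])
ci=viewer.camera_info('wrist');np.save('ci3.npy',ci,allow_pickle=True);a=viewer.read_camera('wrist')[:,:,::-1]
cv2.imwrite('pics/w3.png',a)
for p in((685,333),(685,103),(495,333),(495,103)):print(p,proj('wrist',[*p,18],ci).round())
E
```

```text
[587.94411736 220.19660187 211.72002936] [-3.13940095e+00  4.02328565e-04  1.57559593e+00] 0.5879828154626408 29.99660074710846
(685, 333) [335.  79.]
(685, 103) [321. 254.]
(495, 333) [173.  78.]
(495, 103) [185. 254.]
```

View pics/w3.png

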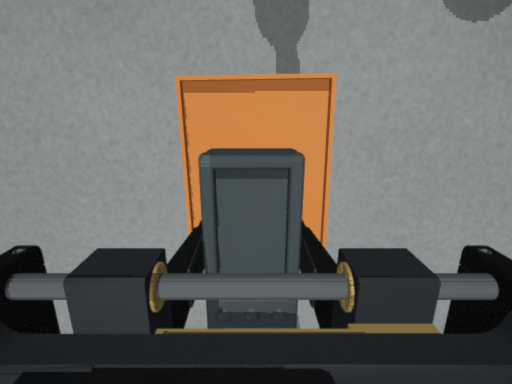

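The tray's far corners match the prediction within a few mm, and the stone is held level and centred over it. I'll lower gently.

Request:
move_arm:
  moves: [0,0.01,0.2,0,0,0.01,0.25,0,0,0,0.25,0,0,0,0.2,0,0,0,0.15,0,0,0,0.1,0,0,0,0.06,0,0,0,0.04,0,0,0,0.02,0,0,0,0,0]

```text
t: 14.1
eef_pos: [592.4, 217.9, 22.9]
tcp_rot: [3.141, -0.0, 1.571]
ft_force: [-0.4, -0.2, -3.3]
opening: 0.587
grip_force: 30.0
```

Request:
move_arm:
  moves: [0,0,0.02,0,0,0,0.015,0,0,0,0.015,0,0,0,0.01,0,0,0,0,0,0,0,0,0]

```text
t: 14.85
eef_pos: [592.3, 217.9, 13.6]
tcp_rot: [3.142, 0.0, 1.571]
ft_force: [1.2, 0.2, -3.9]
opening: 0.589
grip_force: 30.0
```

Request:
move_arm:
  moves: [0,0,0.005,0,0,0,0.005,0,0,0,0.004,0,0,0,0,0]

```text
t: 15.35
eef_pos: [592.4, 217.9, 12.9]
tcp_rot: [3.141, -0.0, 1.571]
ft_force: [-3.9, -0.9, 11.3]
opening: 0.586
grip_force: 30.0
```

The force reading shows contact with the tray floor. I'll release and rise.

Request:
move_arm:
  moves: [0,0,0,0,0,0,0,0,0,0,0,0,0,0,-0.05,0,0,0,-0.2,0,0,0,-0.35,0,0,0,-0.35,0,0,0,-0.3,0,0,0,0,0,0,0,0,0]
  claw: 85

```text
t: 16.6
eef_pos: [591.9, 217.8, 198.7]
tcp_rot: [-3.141, 0.0, 1.571]
ft_force: [-0.8, -0.9, -0.8]
opening: 0.897
grip_force: 0.0
```

```bash
python3 - <<'E'
from h import *
cv2.imwrite('pics/s2.png',cv2.resize(viewer.read_camera('scene')[:,:,::-1],(800,600)))
E
```

```text
(no output)
```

View pics/s2.png

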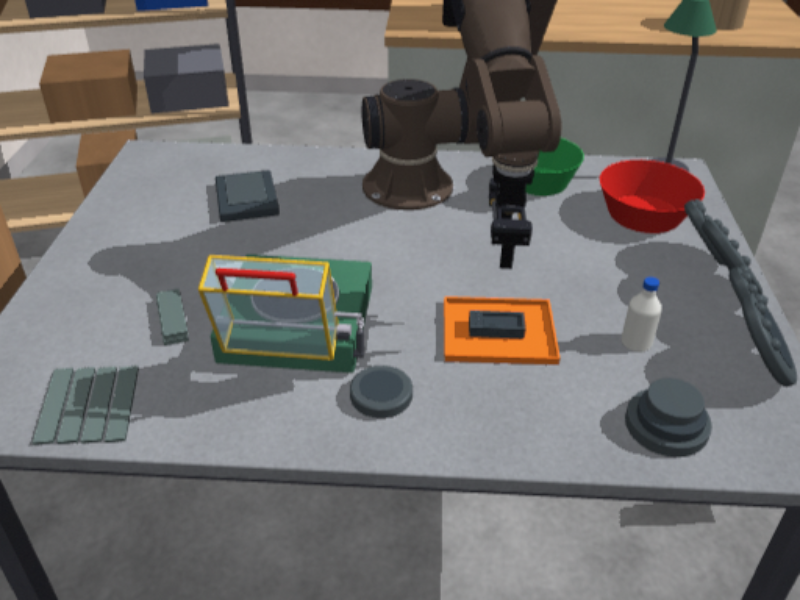

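The stone lies flat in the tray at (497,324), the hood is open, and the bystanders haven't moved.

```bash
python3 -c "
from cell import order
print(order.job_done())"
```

```text
the job is handed in; nothing more can be done
None
```

The hood stands open by itself, the inkstone lies face up and flat in the orange tray, nothing else on the bench was disturbed, and the job was handed in at about 17 s (the hand-in call returned no verdict).

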